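Set a scored plastic sheet over the snapping edge and clamp it

ROBOT

A 6-joint arm with a two-finger parallel gripper is mounted at the origin on a cart in front of the work surface, level with it; the furniture and walls round the work are solid. World frame = base frame: x ahead of the robot, y to its left, z up, the work surface at z = 0. Lengths are in m, angles in rad, forces in N, time in s.
With the tool pointing down it reaches from about 0.275 to 0.975 m from the base axis. Payload 8.4 kg.
Tool frame: the origin (TCP) lies midway between the tips of the shut fingers; the grasp point (between the pads) lies 19 mm behind it (arm.tcp_to_grasp is the distance from the TCP to the grasp point, in m); z points along the fingers, y is the line along which they close (so a half turn about z gives the same grasp; the last joint's range is limited). The gripper opens to 92 mm and grips with 3 to 60 N. Pads are 20 mm wide; open, the fingers measure 128 mm over their backs; the gripper's body (75 mm by 189 mm) begins 69 mm behind the grasp point.
Start: joints at [-1.149, 0.353, 1.633, -0, 1.155, -0.002], TCP at [0.257, -0.57, 0.215] pointing down, gripper open.
Joint ranges: [-2.63, 2.63], [-0.92, 2.1], [0.06, 2.66], [-1.3, 4.44], [0, 2.69], [-3.02, 3.02]. Speed limits (rad/s): [2.22, 2.22, 2.79, 3.14, 3.14, 3.14].

INTERFACE

Orientations are given as a rotation vector (axis times angle).
In Python, from bench import arm gives the robot as it stands.
- The arm moves only by the shell command python3 -m inch 'ROWS' [OPENING] [FORCE]. ROWS is JSON, a list of rows, each a list of 6 numbers: the shift along the tool's x, y, z in m, then the turn, a rotation vector about the tool's x, y, z in degrees. A call has 1 to 12 rows; each row is the pose to reach, as a shift and turn from the pose commanded when the call began, along the tool's axes at that moment; what a row does not reach only later rows make up. A row lasts 1/8 s, in which the tool goes at most 62.5 mm and 10.7 degrees, less where a joint would pass 70% of its speed; a pose out of reach is approached as far as the arm can. A call with a gripper value outside its range is refused whole. OPENING is the opening, from -1 (shut) to 1 (fully open), set as the call begins (- or left out, the last holds). The fingers move at their own pace and stop on an object; FORCE is the grip in N (left out, the last holds). Time passes only in rows, so rows that repeat a pose let the fingers close. It gives the time, the measured TCP pose, the force, the opening and the grip force at its end, in the units of the state.
- arm.state(): the state, without advancing time (a new reading comes with each control period).
- arm.capture(name): name is "scene" or "side" or "wrist"; returns a dict with "pixels" (420x560x3 uint8, red, green, blue), "fx", "fy", "cx", "cy" (pixels), "k1" (the pictures are not rectified: a ray, as slopes to the right and down, at radius r is drawn at 1 + k1 r^2 times it, then the intrinsics apply), "R" (3x3) and "t" (3): a world point X has camera coordinates R X + t; the wrist camera has in their place "tool_from_camera" (4x4, takes a point from camera to tool coordinates, whose origin is the TCP and whose axes are the flange's). Camera axes: x right, y down, z forward; pixel columns grow to the right and rows downward; lengths in m; the calibration is good to about 2 mm. A picture is of the moment at which its call begins: read the wrist's pose just before it. There is no depth.
- arm.close_job(): hands the job in; it is judged then, once.
Trained networks look in a picture, given as the dict that the camera call returned (one of the last four; its "shot" number tells which), for a name from the list of things; names that differ only in an ending like _2 or _b are one class to them, and where a whole thing is asked for, a point or a joint stands for the part that bears it (a point fixed in the world has none). Each returns a list of dicts, best first, with "conf" (0 to 1); they miss things now and then, are a little off and sometimes report something else, mostly with a low value. They report only what shows in the picture. A call takes as long as a camera call.
- arm.recognise(picture, query): "centre" ([x, y, z] in m, in world coordinates, good to about 4 mm: the middle of the surface that is visible of it).
- arm.masks_of(picture, query): "mask" (420x560 bool, what is visible of it).
The state is a dict: "time": time; "q": joint angles; "joint_vel": joint speeds; "tau": joint torques, N m; "ee_pos": TCP position; "tool_rot": TCP orientation; "wrist_force": force on the tool from outside, world axes, zero at the start; "ft_torque": the same for the moment, N m; "finger_gap": opening from 0.0 (shut) to 1.0 (fully open); "grasp_force": force on a finger pad.
Only numpy, scipy, OpenCV 4.12 (cv2) and the standard library are available. Lean on these libraries where they do the work, as an engineer would, in place of code of your own. Each camera call takes 0.05 s, during which the arm holds its last target. There are 200 camera calls.

TASK

Get the scored plastic sheet ready for snapping: without picking it up, push it across the snapping board until its long side lies snug along the fence and its score line sits right over the board's front edge, so that the short strip beyond the score overhangs. Then, with the sheet set, push the toggle clamp's handle all the way down so that its rubber foot locks the sheet, and draw back. Leave the things round the board where they are.

Things in the scene. Friction and masses are not known exactly. Their poses are not given: they have to be found in the camera images.
- board: snapping board fixed on the table: plywood 180 x 170 mm, its top 30 mm above the table, with an aluminium strip along its front edge and an aluminium fence along its right side; a small toggle clamp stands on the fence. Origin: centre of its underside, on the table. x points from the front edge (x = -90 mm, nearest the robot) to the rear (+90 mm), y to the left, z up
- fence_face (a point): point at the foot of the fence's face, at board x = 0, y = -53, z = 30 mm. The fence is an aluminium bar along the whole right side of the board: 12 mm high over the board's top, 32 mm wide (board y = -85 to -53 mm); its face is parallel to the board's x. A skewed sheet squares up on it when pushed near the end that stands off
- edge_mid (a point): point on the top of the board's front edge, at board x = -90, y = -3, z = 30 mm; the edge runs along the board's y through it
- sheet: white rigid plastic sheet 150 x 100 x 5 mm, 0.06 to 0.13 kg, loose on the board. Origin: centre of its underside. x runs along its 150 mm length (front end x = -75, rear end +75 mm), y across it (its right long side, y = -50 mm, belongs on the fence), z up. A dark score line crosses it at x = -35 mm, 40 mm from the front end. Set, its axes are parallel to the board's
- score_mid (a point): middle of the score line, on the sheet's upper face (sheet x = -35, y = 0, z = 5 mm); it belongs right over the board's front edge, level with edge_mid along the board's x
- sheet_rear (a point): middle of the sheet's rear end, half-way up its 5 mm thickness (sheet x = +75, y = 0, z = 2.5 mm)
- clamp_hinge (a point): hinge of the clamp's handle, at board x = -68, y = -73.5, z = 49 mm; its axis runs along the board's x. The clamp's arm, 50 mm long, stands up over the fence while open, its foot over the board's right part (top about 130 mm above the table, inward to board y = +10 mm), and comes down on the sheet at board x = -68, y = -21 mm when shut
- handle_grip (a point): point on the middle line of the handle's black grip (round bar 14 mm thick, 63 mm long), 71 mm from the hinge and 19 mm before the outer end of the handle. The handle points away from the board to its right (-y). Open, this point stands 100 to 108 mm above the table at board y about -113 to -119 mm; shut, 58 mm, at board y = -143.5 mm
- clamp_handle (a joint): swing of the clamp handle in rad: 0 to 0.1 at the start (open, handle slanting up at 50 to 56 degrees), 0.85 fully down (shut, handle about level). It needs 3 to 7 N at the grip, passes its dead point at 0.77 and then stays down by itself
- clamp_foot: rubber foot of the clamp, 17 mm wide, sprung on the end of the arm. It needs no touching; when the clamp is shut it presses on the sheet with 5 to 6 N. Origin: where its spindle meets the arm, about 40 mm above the foot's lower face
- cork_figure2: bystander: painted figure on a cork, 26 x 26 x 90 mm, standing behind the board's right corner. Origin: centre of its underside
- paint_pot7: bystander: round paint pot with a domed lid, 41 x 35 x 52 mm, standing beside the board's rear left corner. Origin: centre of its underside
- flush_cutters: bystander: flush cutters lying behind the board, 91 x 120 x 12 mm. Origin: centre of their underside

How it is judged:
By the outcome, as a careful person would: the job done as asked, in the order asked, and still so for the second after the job is handed in, with the robot touching nothing.
It also fails if it takes over 67 s, if anything falls off the work surface, if the arm or the gripper's body presses on something with over 40 N, if the wrist force passes 120 N, or if a joint passes its speed limit or range.

## Working session

There is one attempt and no reset: what is moved stays moved. The work goes in short steps, Python scripts to look and compute and a shell command to move; the robot and the scene stay as the last step left them, time stands still between calls to the robot, and variables do not carry over. Pictures are saved under pics/ and viewed, at most 10 in all, crops included, and the job is handed in when it is done.

```bash
mkdir -p pics; ls
python3 - <<'E'
from bench import arm
import cv2,numpy as np
s=arm.state();print(s)
for n in("scene","side"):
    p=arm.capture(n);cv2.imwrite(f"pics/{n}0.png",p["pixels"][...,::-1])
    print(n,{k:np.round(p[k],4).tolist() for k in("fx","fy","cx","cy","k1","R","t")})
    for q in("board","sheet","score_mid","sheet_rear","handle_grip","clamp_hinge","clamp_foot","edge_mid","fence_face","cork_figure2","paint_pot7","flush_cutters"):
        try:
            r=arm.recognise(p,q);print(q,[(np.round(a["centre"],4).tolist(),round(a["conf"],2)) for a in r[:2]])
        except Exception as e:print(q,e)
E
```

```text
pics
{'time': 0.0, 'q': array([-1.14936652e+00,  3.53639748e-01,  1.63411945e+00,  1.52667388e-05,
        1.15518996e+00, -2.40381023e-03]), 'joint_vel': array([ 0.00196325,  0.00047941, -0.0002159 , -0.00074991,  0.00071339,
        0.0001255 ]), 'tau': array([-2.21891394e-03, -5.93843186e+01, -3.34223914e+01,  6.92168414e-02,
        2.32710689e-02, -1.71208449e-04]), 'ee_pos': array([ 0.25683973, -0.56925474,  0.21387522]), 'tool_rot': array([-3.07001579e+00, -6.60495245e-01,  4.21539719e-04]), 'wrist_force': array([ 0.04675295, -0.71394131,  0.34018012]), 'ft_torque': array([-0.07294967, -0.05976903, -0.02995143]), 'grasp_force': 0.0, 'finger_gap': 1.0024561283521443}
scene {'fx': 480.352, 'fy': 480.352, 'cx': 275.4586, 'cy': 207.7524, 'k1': -0.1616, 'R': [[0.3689, 0.9294, 0.0095], [0.7393, -0.2872, -0.6091], [-0.5633, 0.2318, -0.7931]], 't': [-0.4617, -0.2608, 1.2346]}
board []
sheet [([0.4583, 0.2613, 0.033], 0.76)]
score_mid [([0.463, 0.2677, 0.0348], 0.76)]
sheet_rear [([0.4664, 0.2591, 0.0358], 0.94)]
handle_grip [([0.4262, 0.1408, 0.099], 0.73)]
clamp_hinge [([0.4948, 0.21
[... 480 characters left out ...]
-0.0507, -0.6172, -0.7851], [0.0561, 0.7832, -0.6193]], 't': [-0.501, 0.2918, 0.7689]}
board [([0.4716, 0.189, 0.0263], 0.83)]
sheet [([0.4644, 0.2608, 0.0379], 0.63)]
score_mid [([0.4605, 0.2574, 0.0349], 0.68), ([0.5385, 0.3768, 0.0404], 0.31)]
sheet_rear [([0.4642, 0.2597, 0.0342], 0.65)]
handle_grip [([0.4291, 0.1235, 0.1075], 0.57), ([0.4755, 0.1842, 0.0297], 0.21)]
clamp_hinge [([0.4763, 0.1875, 0.0325], 0.7)]
clamp_foot []
edge_mid [([0.4736, 0.1877, 0.0294], 0.8), ([0.6303, 0.1738, 0.077], 0.61)]
fence_face [([0.4679, 0.1874, 0.0307], 0.58)]
cork_figure2 []
paint_pot7 [([0.5391, 0.3762, 0.0403], 0.89)]
flush_cutters [([0.6391, 0.2942, 0.0063], 0.98), ([0.6306, 0.1724, 0.0743], 0.22)]
```

Run:
```python
import cv2
for n,(a,b,c,d) in dict(scene=(180,60,380,260),side=(150,70,390,270)).items():
    pass
for n in("scene","side"):
    im=cv2.imread(f"pics/{n}0.png");cv2.imwrite(f"pics/{n}0b.png",cv2.resize(im,(800,600),interpolation=cv2.INTER_CUBIC))
```

```text
(no output)
```

View pics/scene0b.png

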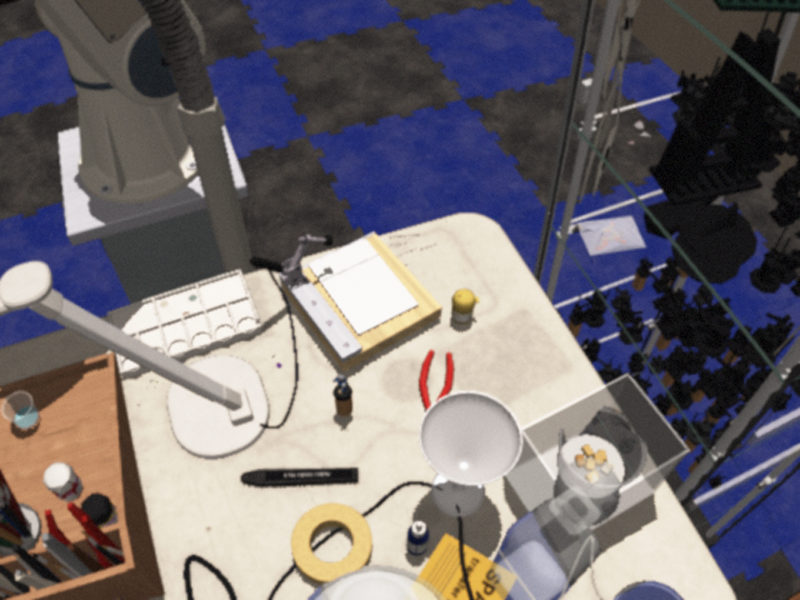

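View pics/side0b.png

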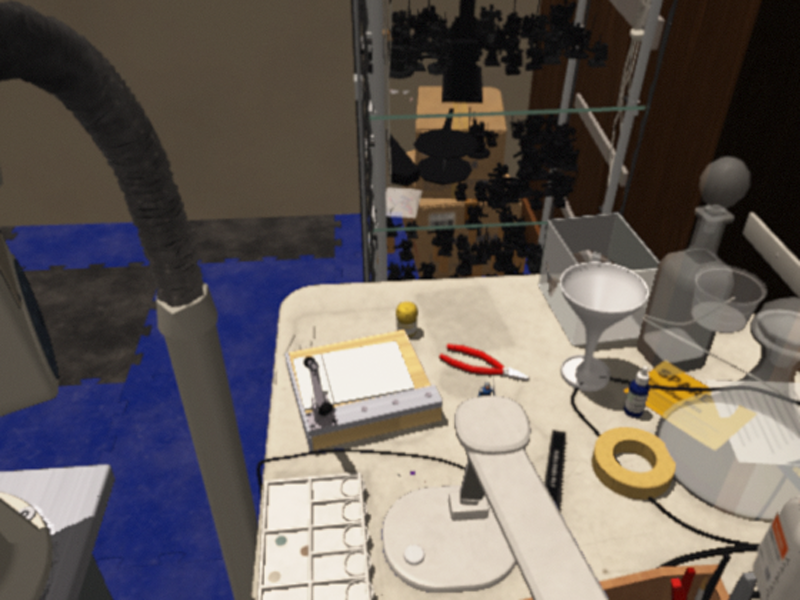

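The scene picture shows the board at about (360,300) of the 800x600 enlargement, with the sheet on it and the handle's grip at (268,265). The side picture shows the board at (365,385) and the clamp at (318,385). Next I zoom in on the board in both.

Run:
```python
import cv2
im=cv2.imread("pics/scene0.png")[155:261,170:312];cv2.imwrite("pics/sceneC.png",cv2.resize(im,None,fx=5.6,fy=5.6,interpolation=cv2.INTER_CUBIC))
im=cv2.imread("pics/side0.png")[225:320,190:316];cv2.imwrite("pics/sideC.png",cv2.resize(im,None,fx=6.3,fy=6.3,interpolation=cv2.INTER_CUBIC))
```

```text
(no output)
```

View pics/sceneC.png

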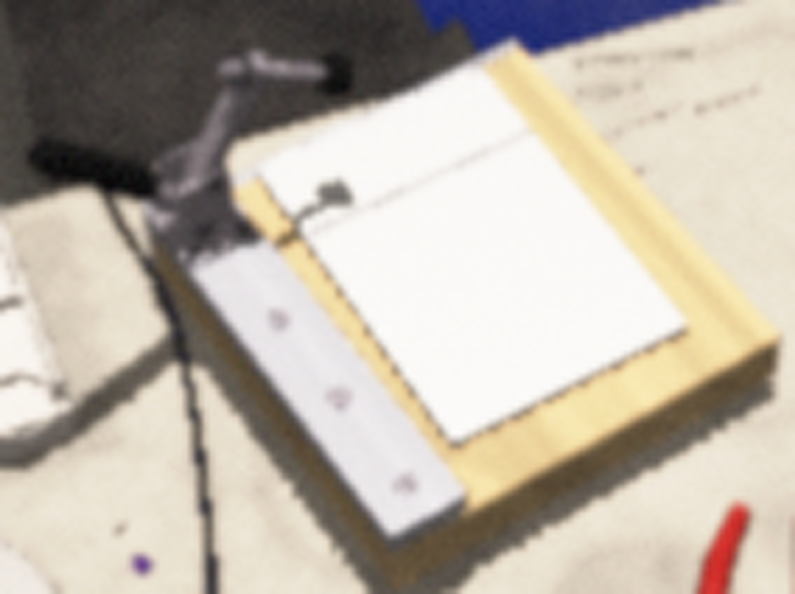

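View pics/sideC.png

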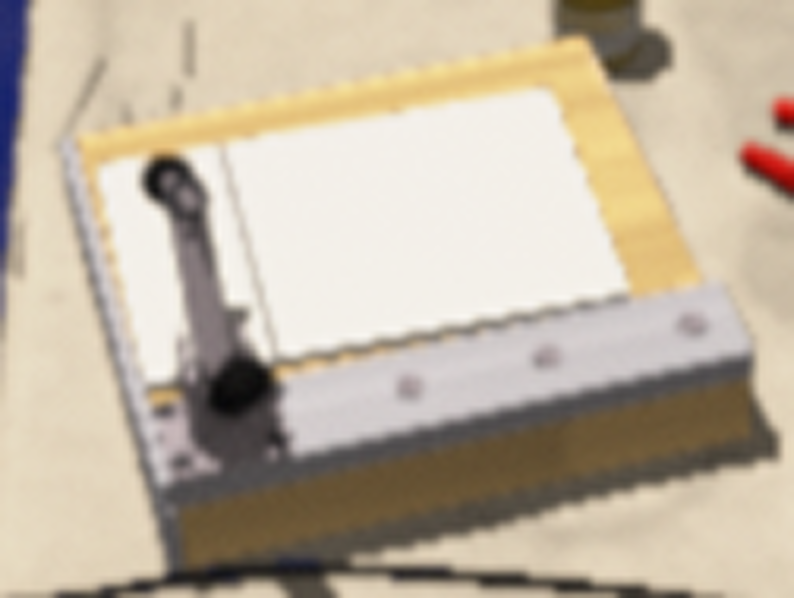

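Scene crop: the sheet's corners are at about (453,443), (687,327) and (260,178), the score runs (312,232)-(537,128), and the board's corners are at (778,342) and (515,42). Side crop: the sheet's corners are at (98,163), (548,88), (630,293) and (147,385). The sheet stands off the fence and too far rearward, by roughly 5-10 mm and 40 mm. Now I fit both poses.

```bash
cat > h.py <<'E'
import numpy as np,cv2
from scipy.optimize import least_squares
from scipy.spatial.transform import Rotation as Ro
def proj(c,X):
    Y=np.asarray(X)@np.array(c["R"]).T+np.array(c["t"]); s=Y[...,:2]/Y[...,2:]
    s=s*(1+c["k1"]*(s**2).sum(-1,keepdims=True))
    return s*c["fx"]+[c["cx"],c["cy"]]
def place(p,L):
    L=np.array(L,float)/1000;c,s=np.cos(p[2]),np.sin(p[2])
    return np.c_[p[0]+c*L[:,0]-s*L[:,1],p[1]+s*L[:,0]+c*L[:,1],L[:,2]]
def fit(obs,p0): # obs: list of (cam, local mm, pixel)
    def f(p):
        return np.concatenate([(proj(c,place(p,L))-P).ravel() for c,L,P in obs])
    r=least_squares(f,p0,loss="soft_l1",f_scale=1.);return r.x,r.fun
E
python3 - <<'E'
from h import *
from bench import arm
cs,cd=arm.capture("scene"),arm.capture("side")
S=lambda l:(np.array(l)+.5)/5.6-.5+[170,155]
D=lambda l:(np.array(l)+.5)/6.3-.5+[190,225]
bs=([(90,85,30),(-90,85,30),(90,-53,42),(90,-85,42)],S([(778,342),(515,42),(466,498),(392,538)]))
bd=([(-90,85,30),(90,85,30),(90,-53,42),(90,-85,42),(-90,-85,42)],D([(66,145),(585,40),(722,290),(752,355),(163,492)]))
ss=([(75,-50,35),(75,50,35),(-75,-50,35),(-35,50,35),(-35,-50,35)],S([(453,443),(687,327),(260,178),(537,128),(312,232)]))
sd=([(75,50,35),(75,-50,35),(-75,50,35),(-75,-50,35),(-35,50,35),(-35,-50,35)],D([(548,88),(630,293),(98,163),(147,385),(223,148),(275,358)]))
for a,b in((bs,bd),(ss,sd)):
    for o in([(cs,*a),(cd,*b)],[(cs,*a)],[(cd,*b)]):
        x,f=fit(o,[.46,.25,.2]);print(np.round(x*[1000,1000,57.3],2),np.round(f,1))
E
```

```text
[468.16 254.53  12.73] [ 0.3 -0.4 -0.7  0.  -0.5 -0.1 -1.2  0.5 -0.8 -0.5  0.5 -0.5  0.3 -1.4
  1.2 -0.3 -0.5 -0.4]
[468.5  255.66  12.67] [ 0.8 -0.4 -0.1 -0.   0.1 -0.2 -0.7  0.5]
[467.86 253.16  12.66] [-0.9 -0.1  0.5 -0.1  0.2 -0.8  1.1  0.3 -0.8  0.2]
[457.43 264.26  10.19] [-0.1 -0.   0.2 -0.2 -0.4 -1.8 -0.6  0.8 -1.   0.9  0.4 -0.3  0.2 -0.4
 -0.   0.1 -0.5 -0.6 -0.3 -0.9  0.3 -0.3]
[457.46 265.14   9.88] [ 0.1 -0.1  0.5 -0.2  0.1 -2.  -0.1  0.8 -0.6  0.7]
[457.34 263.12  10.27] [ 0.4 -0.   0.3 -0.1 -0.1  0.5 -0.5 -0.2 -0.3 -0.5  0.3  0.1]
```

Run:
```python
from h import *
from bench import arm
cs,cd=arm.capture("scene"),arm.capture("side")
def tri(a,b):
    r=least_squares(lambda X:np.r_[proj(cs,X)-np.array(a)*.7,proj(cd,X)-np.array(b)*.7],[.4,0,.2]);return np.round(r.x,3),np.round(r.fun,1)
for n,a,b in(("post collar",(198,105),(185,297)),("lamp head",(25,285),(492,422)),("lamp base",(218,408),(450,540)),("lamp arm foot",(243,412),(470,497)),("hose",(160,30),(140,130)),("goblet",(470,437),(603,288))):print(n,tri(a,b))
b=[.4682,.2545,np.radians(12.73)]
L=[(-68,-73.5,49),(-72,-115,104),(-68,-143.5,58),(-68,-21,100),(77,-3,32),(-40,72,32)]
print(np.round(place(b,L),4))
print(np.round(proj(cs,place(b,L))/.7),np.round(proj(cd,place(b,L))/.7))
```

```text
post collar (array([0.305, 0.104, 0.294]), array([-0.1,  0.6, -0.2, -0.4]))
lamp head (array([ 0.562, -0.114,  0.328]), array([ 0.1, -0.3,  0.2,  0.2]))
lamp base (array([ 0.562,  0.015, -0.004]), array([-0.1,  0.1, -0.1, -0.1]))
lamp arm foot (array([0.591, 0.05 , 0.023]), array([ 0.9, -2.1,  1.4,  1.3]))
hose (array([0.31 , 0.091, 0.451]), array([  1.1, -22.2,   7.1,  13.3]))
goblet (array([0.79 , 0.27 , 0.155]), array([-0.2,  0.5, -0.4, -0.4]))
[[0.4181 0.1678 0.049 ]
 [0.4233 0.1265 0.104 ]
 [0.4335 0.0995 0.058 ]
 [0.4065 0.219  0.1   ]
 [0.544  0.2685 0.032 ]
 [0.4133 0.3159 0.032 ]]
[[290. 276.]
 [258. 262.]
 [247. 294.]
 [318. 238.]
 [386. 329.]
 [383. 254.]] [[322. 418.]
 [323. 410.]
 [334. 454.]
 [310. 361.]
 [414. 368.]
 [321. 351.]]
```

Run:
```python
from h import *
from bench import arm
cs,cd=arm.capture("scene"),arm.capture("side")
ps=np.array([(165,0),(182,50),(198,105),(212,180),(232,262)])*.7
pd=np.array([(0,45),(60,55),(115,100),(155,180),(185,297),(205,400),(232,560)])*.7
from scipy.interpolate import interp1d
def curve(p):
    return interp1d(p[:,1] if p is ps else p[:,1],p[:,0],fill_value="extrapolate")
fs=curve(ps);
for b in pd:
    def f(v):
        X=v[:3];return np.r_[proj(cs,X)-[fs(v[3]),v[3]],proj(cd,X)-b]
    r=least_squares(f,[.3,.1,.3,70]);print(b,np.round(r.x,3),np.round(r.fun,1))
P=np.array([(0,0,0),(0,0,.3),(0,0,.6),(.257,-.57,.215),(.305,.104,0),(.305,.104,-.3)])
print(np.round(proj(cs,P)/.7),np.round(proj(cd,P)/.7))
im=np.hstack([cs["pixels"][:200,:270],cd["pixels"][:400,:270][200:400]])[...,::-1]
big=np.hstack([cs["pixels"][:,:280],cd["pixels"][:,:280]])[...,::-1]
cv2.imwrite("pics/post.png",cv2.resize(big,(800,600),interpolation=cv2.INTER_CUBIC))
w=arm.capture("wrist");print({k:np.round(w[k],3).tolist() for k in w if k not in("pixels",)})
```

```text
[ 0.  31.5] [  0.227   0.084   0.536 -67.712] [ 0. -0.  0. -0.]
[42.  38.5] [  0.265   0.086   0.528 -55.587] [-0.  0. -0.  0.]
[80.5 70. ] [  0.293   0.09    0.493 -28.867] [0. 0. 0. 0.]
[108.5 126. ] [ 0.306  0.097  0.421 13.429] [ 0. -0. -0. -0.]
[129.5 207.9] [ 0.305  0.104  0.293 74.455] [-0.  0.  0.  0.]
[143.5 280. ] [3.02000e-01 9.80000e-02 1.59000e-01 1.27583e+02] [ 0. -0.  0. -0.]
[162.4 392. ] [ 2.88000e-01  9.50000e-02 -1.32000e-01  2.09881e+02] [-0. -0. -0. -0.]
[[ 145.  156.]
 [  99.   12.]
 [  51. -174.]
 [-223.  271.]
 [ 236.  256.]
 [ 262.  357.]] [[ -77.  593.]
 [-236.  387.]
 [-589.  -36.]
 [-545. 2465.]
 [ 231.  490.]
 [ 261.  620.]]
{'fx': 349.373, 'fy': 349.373, 'cx': 275.107, 'cy': 209.115, 'k1': -0.052, 'tool_from_camera': [[0.0, -0.967, -0.256, 0.073], [1.0, 0.0, 0.0, 0.001], [0.0, -0.256, 0.967, -0.17], [0.0, 0.0, 0.0, 1.0]], 'shot': 9}
```

View pics/post.png

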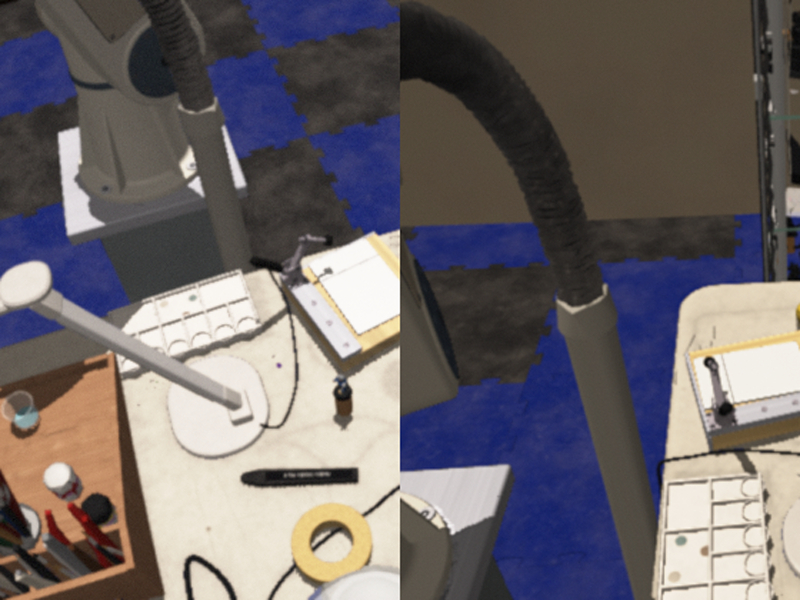

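The pictures show a fume-extraction pipe standing at about (0.30, 0.10), with a hose curving from its top at z≈0.29 up to about z≈0.55. It lies right on the way to the board. I'll raise the arm and turn the wrist camera towards the hose to see where it goes.

```bash
python3 -m inch '[[0,0,-0.04,9,5,0],[0,0,-0.08,18,10,0],[0,0,-0.12,27,15,0],[0,0,-0.16,36,19,0],[0,0,-0.20,44,23,0],[0,0,-0.23,52,28,0],[0,0,-0.25,60,32,0],[0,0,-0.25,66,35,0],[0,0,-0.25,66,35,0]]' -1
python3 - <<'E'
from h import *
from bench import arm
s=arm.state();w=arm.capture("wrist");c=arm.capture("side")
np.savez("w1.npz",p=s["ee_pos"],r=s["tool_rot"],T=w["tool_from_camera"],q=s["q"]);print(s["q"])
cv2.imwrite("pics/w1.png",w["pixels"][...,::-1]);cv2.imwrite("pics/side1.png",c["pixels"][...,::-1])
big=np.hstack([np.rot90(w["pixels"],1)[:420],c["pixels"][:,:160]])[...,::-1]
print(np.abs(c["pixels"].astype(int)-cv2.imread("pics/side0.png")[...,::-1]).mean(-1)[:200,:200].mean())
E
```

```text
time: 2.78
ee_pos: [0.2582, -0.5651, 0.4577]
tool_rot: [-1.814, -0.384, -0.389]
wrist_force: [-0.5, 0.9, -0.6]
finger_gap: 0.047
grasp_force: 0.0
[-1.3208887   0.9163597   0.71408753  0.7637846   2.68801346  0.31024112]
1.397325
```

View pics/w1.png

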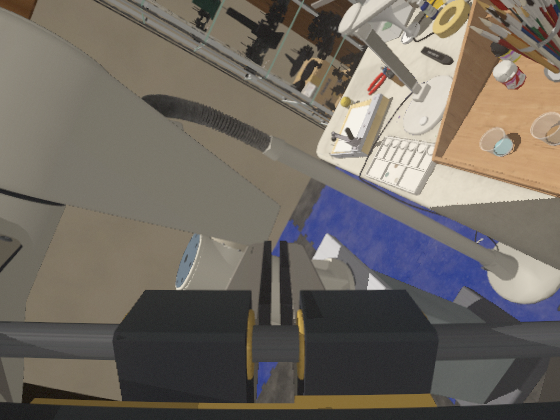

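The wrist picture shows a floor-standing pipe, base at (530,280) and collar at (270,145). Its hose curves to (150,103), where the robot's own link hides it. I'll triangulate it against the side view.

```bash
cat >> h.py <<'E'
def wcam(w,p,r):
    T=np.array(w["tool_from_camera"]);Rt=Ro.from_rotvec(r).as_matrix()
    Rc=Rt@T[:3,:3];tc=Rt@T[:3,3]+p
    return dict(w,R=Rc.T,t=-Rc.T@tc)
E
python3 - <<'E'
from h import *
from bench import arm
z=np.load("w1.npz");w=arm.capture("wrist");c=wcam(w,z["p"],z["r"]);cd=arm.capture("side")
from scipy.interpolate import interp1d
W=np.array([(490,262),(380,200),(270,144),(240,125),(210,112),(180,105),(153,103)],float)
f=interp1d(W[:,0],W[:,1],fill_value="extrapolate")
for b in np.array([(0,45),(60,55),(115,100),(155,180),(185,297),(205,400),(232,560)])*.7:
    r=least_squares(lambda v:np.r_[proj(c,v[:3])-[v[3],f(v[3])],proj(cd,v[:3])-b],[.3,.1,.3,270]);print(np.round(r.x,3),np.round(r.cost,2))
print(np.round(proj(c,place([.4682,.2545,.222],[(-90,85,30),(90,-85,42)]))))
E
```

```text
[ 2.7500e-01 -2.3000e-02  5.6900e-01  1.4984e+02] 0.0
[2.8400e-01 3.6000e-02 5.4400e-01 1.6541e+02] 0.0
[2.98000e-01 7.40000e-02 4.99000e-01 1.88745e+02] 0.0
[3.11000e-01 8.00000e-02 4.30000e-01 2.20011e+02] 0.0
[3.07000e-01 9.80000e-02 2.98000e-01 2.68122e+02] 0.0
[3.06000e-01 8.20000e-02 1.75000e-01 3.11798e+02] 0.0
[ 3.07000e-01  3.80000e-02 -4.60000e-02  3.86259e+02] 0.0
[[330. 155.]
 [380.  93.]]
```

```bash
cat >> h.py <<'E'
def down(az,tilt=0,axis=(0,0,1)):  # tool x at world azimuth az (deg), z down, then world-frame tilt about axis
    x=np.array([np.cos(np.radians(az)),np.sin(np.radians(az)),0]);z=np.array([0,0,-1.])
    M=np.c_[x,np.cross(z,x),z];return Ro.from_rotvec(np.radians(tilt)*np.array(axis))*Ro.from_matrix(M)
def rows(s,targets):
    R0=Ro.from_rotvec(s["tool_rot"]);out=[]
    for p,R in targets:
        d=R0.inv().apply(np.array(p)-s["ee_pos"]);r=np.degrees((R0.inv()*R).as_rotvec())
        out.append([round(v,4) for v in d]+[round(v,1) for v in r])
    for o in out:print(o)
B=np.array([.4682,.2545,np.radians(12.73)])
def bw(x,y,z):return place(B,[(x,y,z)])[0]
E
python3 - <<'E'
from h import *
from bench import arm
s=arm.state()
rows(s,[((.27,-.50,.53),down(24)),((.45,-.22,.53),down(20)),((.54,.03,.53),down(15)),((.56,.26,.45),down(12.7)),(bw(85,11,100),down(12.7))])
print(bw(85,11,100))
E
```

```text
[np.float64(0.0456), np.float64(-0.0694), np.float64(0.0444), np.float64(-65.6), np.float64(-34.9), np.float64(0.1)]
[np.float64(0.2243), np.float64(-0.0637), np.float64(0.3252), np.float64(-66.8), np.float64(-32.6), np.float64(3.5)]
[np.float64(0.321), np.float64(-0.0907), np.float64(0.5712), np.float64(-68.2), np.float64(-29.6), np.float64(7.8)]
[np.float64(0.3179), np.float64(-0.076), np.float64(0.8151), np.float64(-68.8), np.float64(-28.3), np.float64(9.8)]
[np.float64(0.151), np.float64(0.2097), np.float64(0.9322), np.float64(-68.8), np.float64(-28.3), np.float64(9.8)]
[0.54868671 0.28395995 0.1       ]
```

```bash
python3 -m inch '[[0.005,-0.008,0.005,-8,-4,0],[0.01,-0.016,0.01,-16,-9,0],[0.015,-0.025,0.015,-25,-13,0],[0.02,-0.035,0.02,-33,-17,0],[0.03,-0.045,0.025,-41,-22,0],[0.035,-0.055,0.032,-50,-26,0],[0.04,-0.065,0.038,-58,-31,0],[0.0456,-0.0694,0.0444,-65.6,-34.9,0],[0.075,-0.069,0.09,-65.6,-34.9,0],[0.104,-0.068,0.136,-65.8,-34.5,0.5],[0.134,-0.067,0.183,-66.0,-34.1,1],[0.164,-0.066,0.23,-66.3,-33.5,2]]' -1
python3 - <<'E'
from h import *
from bench import arm
s=arm.state();print(s["q"],s["ee_pos"],Ro.from_rotvec(s["tool_rot"]).as_matrix().round(3).tolist())
np.savez("s2.npz",q=s["q"],p=s["ee_pos"])
rows(s,[((.45,-.22,.53),down(20)),((.54,.03,.53),down(15)),((.56,.26,.45),down(12.7))])
D=[([-1.14936652,.353639748,1.63411945,0,1.15518996],[.25683973,-.56925474,.21387522]),(np.load("w1.npz")["q"],np.load("w1.npz")["p"]),(s["q"],s["ee_pos"])]
Ry=lambda a:Ro.from_euler("y",a);Rz=lambda a:Ro.from_euler("z",a)
def fk(v,q,sg=1):
    a1,h,L2,a3,L3,d=v;A=Rz(q[0]);b=A*Ry(q[1]);c=A*Ry(q[1]+q[2]);e=c*Rz(sg*q[3])*Ry(q[4])
    sh=A.apply([a1,0,h]);el=sh+b.apply([0,0,L2]);wr=el+c.apply([a3,0,L3]);return sh,el,wr,wr+e.apply([0,0,d])
for sg in(1,-1):
    r=least_squares(lambda v:np.r_[np.concatenate([(fk(v,q,sg)[3]-p)*1000 for q,p in D]),(v-[.05,.35,.45,0,.5,.25])*.5],[.05,.35,.45,0,.5,.25]);print(sg,r.x.round(4),r.fun.round(2))
E
```

```text
time: 4.47
ee_pos: [0.3894, -0.3136, 0.5321]
tool_rot: [3.085, 0.591, 0.006]
wrist_force: [0.7, -0.4, 0.9]
finger_gap: 0.009
grasp_force: 0.0
[-0.68266259  0.00358178  1.39033809  0.00233937  1.74475579  0.51005125] [ 0.38938893 -0.31360176  0.53208841] [[0.929, 0.37, 0.004], [0.37, -0.929, -0.0], [0.003, 0.001, -1.0]]
[np.float64(0.0909), np.float64(-0.0646), np.float64(0.0023), np.float64(0.1), np.float64(-0.2), np.float64(1.7)]
[np.float64(0.2669), np.float64(-0.2636), np.float64(0.0026), np.float64(0.1), np.float64(-0.2), np.float64(6.7)]
[np.float64(0.3702), np.float64(-0.4701), np.float64(0.0827), np.float64(0.1), np.float64(-0.2), np.float64(9.0)]
1 [-4.000e-04  2.954e-01  5.746e-01  6.240e-02  4.939e-01  3.636e-01] [-1.42 -0.51 -0.13 -0.16 -0.27  0.38 -1.03 -1.09 -0.24 -0.03 -0.03  0.06
  0.03 -0.    0.06]
-1 [ 0.0606  0.0962 -0.3767 -0.5034  0.5546 -0.2546] [ 5.550e+00 -1.606e+01  1.926e+01 -4.035e+01  2.357e+01 -5.447e+01
  1.123e+01 -1.138e+01  3.520e+01  1.000e-02 -1.300e-01 -4.100e-01
 -2.500e-01  3.000e-02 -2.500e-01]
```

```bash
python3 -m inch '[[0.045,-0.032,0,0,0,1],[0.09,-0.065,0,0,0,2],[0.135,-0.115,0,0,0,3],[0.18,-0.165,0,0,0,4],[0.225,-0.215,0,0,0,5.5],[0.267,-0.264,0.003,0,0,6.7],[0.293,-0.315,0.02,0,-0.2,7.3],[0.319,-0.366,0.04,0,-0.2,8],[0.345,-0.42,0.06,0,-0.2,8.5],[0.34,-0.46,0.083,0,-0.2,9],[0.34,-0.46,0.083,0,-0.2,9]]' -1
python3 - <<'E'
from h import *
from bench import arm
s=arm.state();w=arm.capture("wrist");print(s["q"].round(3),s["ee_pos"])
cv2.imwrite("pics/w2.png",w["pixels"][...,::-1]);np.savez("w2.npz",p=s["ee_pos"],r=s["tool_rot"])
c=wcam(w,s["ee_pos"],s["tool_rot"])
print(proj(c,place(B,[(90,85,30),(-90,85,30),(-90,-85,42),(90,-85,42)])).round())
E
```

```text
time: 5.85
ee_pos: [0.5336, 0.2402, 0.4487]
tool_rot: [-3.119, -0.355, 0.004]
wrist_force: [-0.2, -0.7, 0.5]
finger_gap: 0.002
grasp_force: 0.0
[0.419 0.16  1.388 0.003 1.596 1.763] [0.53358921 0.24019466 0.44865581]
[[208. 143.]
 [212. 245.]
 [307. 248.]
 [310. 144.]]
```

View pics/w2.png

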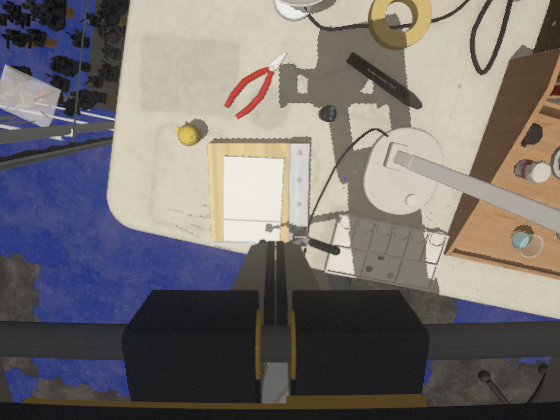

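The wrist picture shows the board at (208..310, 143..245), as the fit predicts, with the sheet's score at v≈220 and the figure and cutters clear. Now I go down behind the sheet's rear end.

Run:
```python
from h import *
from bench import arm
s=arm.state()
rows(s,[(bw(88,11,120),down(12.73)),(bw(88,11,40),down(12.73)),(bw(88,11,32),down(12.73))])
```

```text
[np.float64(0.0268), np.float64(-0.0402), np.float64(0.3301), np.float64(-0.1), np.float64(0.0), np.float64(0.2)]
[np.float64(0.0268), np.float64(-0.0401), np.float64(0.4101), np.float64(-0.1), np.float64(0.0), np.float64(0.2)]
[np.float64(0.0268), np.float64(-0.0401), np.float64(0.4181), np.float64(-0.1), np.float64(0.0), np.float64(0.2)]
```

```bash
python3 -m inch '[[0.01,-0.02,0.055,0,0,0],[0.02,-0.035,0.11,0,0,0],[0.0268,-0.0401,0.165,0,0,0.2],[0.0268,-0.0401,0.22,0,0,0.2],[0.0268,-0.0401,0.275,0,0,0.2],[0.0268,-0.0401,0.33,0,0,0.2],[0.0268,-0.0401,0.37,0,0,0.2],[0.0268,-0.0401,0.40,0,0,0.2],[0.0268,-0.0401,0.412,0,0,0.2],[0.0268,-0.0401,0.4165,0,0,0.2],[0.0268,-0.0401,0.4165,0,0,0.2]]' -1
python3 - <<'E'
from h import *
from bench import arm
s=arm.state();print(s["ee_pos"],s["wrist_force"])
rows(s,[(bw(88,11,32.5),down(12.73)),(bw(78,11,32.5),down(12.73)),(bw(35,11,32.5),down(12.73))])
E
```

```text
time: 7.28
ee_pos: [0.5531, 0.2841, 0.0338]
tool_rot: [-3.12, -0.341, 0.0]
wrist_force: [-0.5, -0.7, -1.1]
finger_gap: 0.006
grasp_force: 0.0
[0.55310658 0.28412621 0.03384621] [-0.46530656 -0.65538128 -1.09490442]
[np.float64(-0.0014), np.float64(-0.0008), np.float64(0.0013), np.float64(-0.2), np.float64(-0.0), np.float64(-0.3)]
[np.float64(-0.0114), np.float64(-0.0008), np.float64(0.0013), np.float64(-0.2), np.float64(-0.0), np.float64(-0.3)]
[np.float64(-0.0544), np.float64(-0.0006), np.float64(0.0013), np.float64(-0.2), np.float64(-0.0), np.float64(-0.3)]
```

```bash
python3 -m inch '[[-0.003,0,0.0013,0,0,-0.3],[-0.008,0,0.0013,0,0,-0.3],[-0.013,0,0.0013,0,0,-0.3],[-0.018,0,0.0013,0,0,-0.3],[-0.023,0,0.0013,0,0,-0.3],[-0.028,0,0.0013,0,0,-0.3],[-0.034,0,0.0013,0,0,-0.3],[-0.040,0,0.0013,0,0,-0.3],[-0.046,0,0.0013,0,0,-0.3],[-0.050,0,0.0013,0,0,-0.3],[-0.053,0,0.0013,0,0,-0.3],[-0.0535,0,0.0013,0,0,-0.3]]' -1
python3 - <<'E'
from h import *
from bench import arm
s=arm.state();print(s["ee_pos"],s["wrist_force"])
p=place([0,0,-B[2]],[(*( (s["ee_pos"][:2]-B[:2])*1000),0)])[0]*1000;print(p)
for n in("scene","side"):
    c=arm.capture(n);cv2.imwrite(f"pics/{n}2.png",c["pixels"][...,::-1])
a=cv2.resize(cv2.imread("pics/side2.png")[225:320,190:316],None,fx=4.7,fy=4.7,interpolation=cv2.INTER_CUBIC)
cv2.imwrite("pics/sideC2.png",a)
E
```

```text
time: 8.78
ee_pos: [0.4995, 0.2724, 0.0313]
tool_rot: [-3.119, -0.349, 0.003]
wrist_force: [0.5, -0.5, -0.4]
finger_gap: 0.007
grasp_force: 0.2
[0.49952079 0.27242952 0.0312625 ] [ 0.52809899 -0.52880205 -0.39693135]
[34.50179883 10.58704475  0.        ]
```

View pics/sideC2.png

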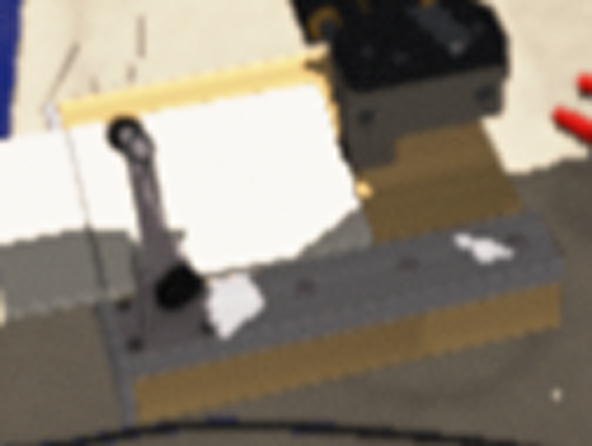

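The side crop shows the gripper at the sheet's rear and the score, (60,130)-(105,280), close to the front edge. I'll draw back, rise, turn and look from above.

```bash
python3 -m inch '[[0.012,0,0,0,0,0],[0.012,0,-0.04,0,0,0],[0.005,0.005,-0.09,0,0,-8],[-0.01,0.01,-0.14,0,0,-18],[-0.03,0.015,-0.18,0,0,-28],[-0.045,0.02,-0.21,0,0,-38],[-0.06,0.023,-0.22,0,0,-48],[-0.07,0.026,-0.22,0,0,-58],[-0.08,0.028,-0.22,0,0,-68],[-0.09,0.03,-0.22,0,0,-78],[-0.095,0.03,-0.22,0,0,-86],[-0.095,0.03,-0.22,0,0,-90]]' -1
cat >> h.py <<'E'
def look(arm,name):
    import time
    s=arm.state();w=arm.capture("wrist");cv2.imwrite(f"pics/{name}.png",w["pixels"][...,::-1]);np.savez(name+".npz",p=s["ee_pos"],r=s["tool_rot"])
    c=wcam(w,s["ee_pos"],s["tool_rot"])
    # rectified board-plane view: 0.5 mm/px, board x right, y up, top z=35 mm
    xs=np.arange(-150,110,.5);ys=np.arange(100,-100,-.5);X,Y=np.meshgrid(xs,ys)
    for z in(30,35):
        uv=proj(c,place(B,np.c_[X.ravel(),Y.ravel(),np.full(X.size,z)])).reshape(*X.shape,2).astype(np.float32)
        im=cv2.remap(w["pixels"],uv[...,0],uv[...,1],cv2.INTER_CUBIC);cv2.imwrite(f"pics/{name}_r{z}.png",im[...,::-1])
    return w,c
E
python3 - <<'E'
from h import *
from bench import arm
s=arm.state();print(s["ee_pos"],Ro.from_rotvec(s["tool_rot"]).as_matrix().round(3).tolist())
look(arm,"w3")
E
```

```text
time: 10.38
ee_pos: [0.4147, 0.2217, 0.2518]
tool_rot: [-1.955, -2.455, -0.002]
wrist_force: [0.6, -0.6, -0.5]
finger_gap: 0.007
grasp_force: 0.0
[0.41465854 0.22171862 0.25175594] [[-0.224, 0.975, -0.002], [0.975, 0.224, 0.003], [0.003, -0.001, -1.0]]
```

View pics/w3_r35.png

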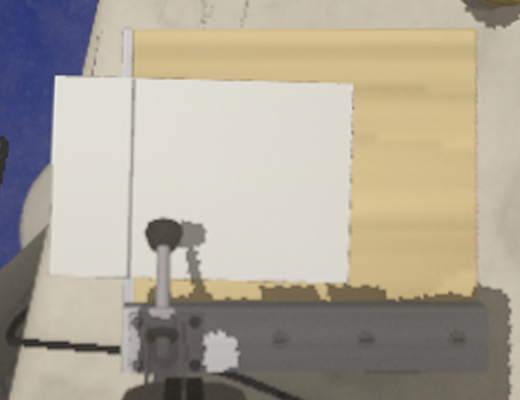

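The rectified view (0.5 mm per pixel) shows the sheet's corners at (54,76), (352,84), (349,283) and (50,275). That puts its centre at about (-49.5, 10) mm with yaw -1.5°, so it needs about -5.5 mm in x and -13 mm in y. Next is the side push, near the front.

Run:
```python
from h import *
from bench import arm
s=arm.state();d=down(102.73)
rows(s,[(bw(-57,82,120),d),(bw(-57,82,40),d),(bw(-57,82,32.3),d),(bw(-57,60,32.3),d)])
```

```text
[np.float64(0.1017), np.float64(0.0031), np.float64(0.1321), np.float64(-0.1), np.float64(-0.2), np.float64(0.4)]
[np.float64(0.1015), np.float64(0.0032), np.float64(0.2121), np.float64(-0.1), np.float64(-0.2), np.float64(0.4)]
[np.float64(0.1014), np.float64(0.0032), np.float64(0.2198), np.float64(-0.1), np.float64(-0.2), np.float64(0.4)]
[np.float64(0.0794), np.float64(0.003), np.float64(0.2197), np.float64(-0.1), np.float64(-0.2), np.float64(0.4)]
```

```bash
python3 -m inch '[[0.05,0.001,0,0,0,0],[0.1015,0.003,0.03,0,0,0.4],[0.1015,0.003,0.08,0,0,0.4],[0.1015,0.003,0.13,0,0,0.4],[0.1015,0.003,0.17,-0.1,-0.2,0.4],[0.1015,0.003,0.2,-0.1,-0.2,0.4],[0.1015,0.003,0.212,-0.1,-0.2,0.4],[0.1015,0.003,0.2185,-0.1,-0.2,0.4],[0.1015,0.003,0.2195,-0.1,-0.2,0.4]]' -1 && python3 -m inch '[[-0.005,0,0,0,0,0],[-0.008,0,0,0,0,0],[-0.011,0,0,0,0,0],[-0.014,0,0,0,0,0],[-0.017,0,0,0,0,0],[-0.019,0,0,0,0,0],[-0.021,0,0,0,0,0],[-0.022,0,0,0,0,0],[-0.0225,0,0,0,0,0],[-0.0225,0,0,0,0,0]]' -1
python3 - <<'E'
from h import *
from bench import arm
s=arm.state();print(place([0,0,-B[2]],[(*((s["ee_pos"][:2]-B[:2])*1000),0)])[0]*1000)
E
```

```text
time: 11.55
ee_pos: [0.3948, 0.3222, 0.0327]
tool_rot: [1.969, 2.447, 0.001]
wrist_force: [-0.1, 0.5, -0.1]
finger_gap: 0.004
grasp_force: 0.0
time: 12.8
ee_pos: [0.3991, 0.2998, 0.0322]
tool_rot: [1.969, 2.448, -0.0]
wrist_force: [0.0, 0.5, 0.0]
finger_gap: 0.007
grasp_force: 0.2
[-57.45650761  59.46860398   0.        ]
```

```bash
for i in 1 2 3; do python3 -m inch '[[-0.0005,0,0,0,0,0],[-0.001,0,0,0,0,0],[-0.001,0,0,0,0,0]]' -1 | grep -E "ee_pos|wrist"; done
```

```text
ee_pos: [0.3996, 0.2994, 0.0323]
wrist_force: [-0.2, 4.0, 0.0]
ee_pos: [0.4001, 0.2992, 0.0325]
wrist_force: [-0.7, 8.1, -0.6]
ee_pos: [0.4003, 0.2989, 0.0327]
wrist_force: [-2.0, 12.5, -0.1]
```

```bash
python3 -m inch '[[0.006,0,0,0,0,0],[0.006,0,-0.03,0,0,0],[0.006,0,-0.08,0,0,0],[0.003,0,-0.13,0,0,0],[-0.02,0,-0.18,0,0,0],[-0.06,0,-0.22,0,0,0],[-0.077,0,-0.22,0,0,0],[-0.077,0,-0.22,0,0,0],[-0.077,0,-0.22,0,0,0]]' -1 | grep -E "time|ee_pos"
cat >> h.py <<'E'
def sub(prof,pos,lo,hi,kind):
    m=(pos>lo)&(pos<hi);p=cv2.GaussianBlur(prof[None],(0,0),1.5)[0]
    if kind=="min":a=p[m];k=a.argmin();q=-a
    else:q=np.gradient(p)[m]*kind;k=q.argmax()
    if 0<k<len(q)-1:
        dd=q[k-1]-2*q[k]+q[k+1];off=.5*(q[k-1]-q[k+1])/dd if dd else 0
    else:off=0
    return round(float(pos[m][k]+off*(pos[1]-pos[0])),2)
def meas(name):
    xs=np.arange(-150,110,.5);ys=np.arange(100,-100,-.5)
    g30,g35=[cv2.cvtColor(cv2.imread(f"pics/{name}_r{z}.png"),6).astype(np.float32) for z in(30,35)]
    row=lambda g,y,h=3:g[np.abs(ys-y)<h].mean(0)
    col=lambda g,x,h=3:g[:,np.abs(xs-x)<h].mean(1)
    print("board front y=75,66",[sub(row(g30,y),xs,-98,-80,1) for y in(77,66)],"rear",[sub(row(g30,y),xs,80,98,-1) for y in(70,30,0)],"left",[sub(col(g30,x),ys,78,92,-1) for x in(-40,20,70)])
    Y=(35,25,15,-25,-32)
    print("score",[sub(row(g35,y),xs,-97,-76,"min") for y in Y])
    print("front",[sub(row(g35,y),xs,-140,-112,1) for y in Y]); print("rear",[sub(row(g35,y),xs,8,35,-1) for y in Y])
    X=(-110,-50,-20,0,10)
    print("left",[sub(col(g35,x),ys,38,70,-1) for x in X]);print("right",[sub(col(g35,x),ys,-60,-30,1) for x in X])
    return g30,g35,xs,ys
E
python3 - <<'E'
from h import *
from bench import arm
w,c=look(arm,"w4")
for n in("w3","w4"):
    print(n);g30,g35,xs,ys=meas(n)
print(g30[np.abs(ys-75)<3].mean(0)[(xs>-96)&(xs<-82)].round().tolist())
E
```

```text
time: 15.05
ee_pos: [0.4153, 0.2219, 0.2508]
w3
board front y=75,66 [-88.64, -83.02] rear [88.77, 88.72, 88.66] left [78.5, 78.5, 79.04]
score [-83.91, -84.16, -84.4, -85.55, -85.84]
front [-124.02, -124.46, -123.84, -128.8, -130.59]
rear [25.22, 24.78, 24.48, 23.44, 23.95]
left [54.54, 64.94, 65.17, 60.75, 61.04]
right [-41.01, -32.1, -53.47, -53.23, -53.22]
w4
board front y=75,66 [-88.26, -88.39] rear [88.94, 88.55, 88.58] left [87.59, 87.01, 87.89]
score [-82.85, -82.86, -82.82, -82.63, -82.56]
front [-122.89, -122.55, -122.67, -128.88, -130.41]
rear [26.1, 26.3, 26.43, 26.81, 26.85]
left [44.88, 50.03, 57.37, 57.83, 57.44]
right [-53.41, -53.84, -53.94, -53.7, -53.65]
[198.0, 199.0, 199.0, 199.0, 199.0, 199.0, 199.0, 198.0, 198.0, 198.0, 197.0, 195.0, 191.0, 188.0, 192.0, 201.0, 206.0, 203.0, 202.0, 201.0, 200.0, 198.0, 193.0, 184.0, 177.0, 177.0, 181.0]
```

```bash
sed -i 's/ys,78,92,-1/ys,78,92,1/;s/ys,38,70,-1/ys,38,70,1/;s/ys,-60,-30,1/ys,-60,-30,-1/' h.py
python3 - <<'E'
from h import *
from bench import arm
meas("w4");s=arm.state();d=down(12.73)
rows(s,[(bw(46,-10,120),d),(bw(46,-10,32.3),d)])
E
```

```text
board front y=75,66 [-88.26, -88.39] rear [88.94, 88.55, 88.58] left [85.29, 84.93, 85.69]
score [-82.85, -82.86, -82.82, -82.63, -82.56]
front [-122.89, -122.55, -122.67, -128.88, -130.41]
rear [26.1, 26.3, 26.43, 26.81, 26.85]
left [47.63, 48.03, 47.91, 48.2, 48.68]
right [-50.97, -51.44, -47.87, -42.97, -46.14]
[np.float64(0.0107), np.float64(0.1049), np.float64(0.1306), np.float64(-0.1), np.float64(0.2), np.float64(89.7)]
[np.float64(0.0108), np.float64(0.1052), np.float64(0.2183), np.float64(-0.1), np.float64(0.2), np.float64(89.7)]
```

```bash
python3 -m inch '[[0.002,0.012,0,0,0,10],[0.004,0.024,0,0,0,20],[0.006,0.036,0,0,0,30],[0.008,0.048,0,0,0,40],[0.009,0.06,0,0,0,50],[0.01,0.075,0.02,0,0,60],[0.0107,0.09,0.04,0,0,70],[0.0107,0.105,0.06,0,0,80],[0.0107,0.105,0.1,-0.1,0.2,89.7],[0.0107,0.105,0.15,-0.1,0.2,89.7],[0.0107,0.105,0.19,-0.1,0.2,89.7],[0.0107,0.105,0.21,-0.1,0.2,89.7]]' -1|tail -5;python3 - <<'E'
from h import *
from bench import arm
s=arm.state();d=down(12.73)
rows(s,[(bw(46,-10,32.3),d),(bw(35,-10,32.3),d),(bw(30,-10,32.3),d)])
E
```

```text
ee_pos: [0.5141, 0.2547, 0.0386]
tool_rot: [3.121, 0.348, -0.003]
wrist_force: [-0.5, -0.2, 0.3]
finger_gap: 0.004
grasp_force: 0.0
[np.float64(0.0012), np.float64(0.0001), np.float64(0.0063), np.float64(0.0), np.float64(0.1), np.float64(0.0)]
[np.float64(-0.0098), np.float64(0.0001), np.float64(0.0063), np.float64(0.0), np.float64(0.1), np.float64(0.0)]
[np.float64(-0.0148), np.float64(0.0001), np.float64(0.0063), np.float64(0.0), np.float64(0.1), np.float64(0.0)]
```

```bash
python3 -m inch '[[0.001,0,0.004,0,0,0],[0.001,0,0.0063,0,0,0],[-0.003,0,0.0063,0,0,0],[-0.006,0,0.0063,0,0,0],[-0.008,0,0.0063,0,0,0],[-0.010,0,0.0063,0,0,0],[-0.0115,0,0.0063,0,0,0],[-0.013,0,0.0063,0,0,0],[-0.0143,0,0.0063,0,0,0],[-0.0148,0,0.0063,0,0,0],[-0.0148,0,0.0063,0,0,0]]' -1|tail -5;python3 - <<'E'
from h import *
from bench import arm
s=arm.state();print(place([0,0,-B[2]],[(*((s["ee_pos"][:2]-B[:2])*1000),0)])[0]*1000)
E
```

```text
ee_pos: [0.502, 0.2515, 0.0359]
tool_rot: [-3.121, -0.347, -0.005]
wrist_force: [0.8, 1.2, -0.8]
finger_gap: 0.007
grasp_force: 0.0
[ 32.33228963 -10.4299086    0.        ]
```

```bash
python3 -m inch '[[0,0,0,0,0,0],[0,0,0,0,0,0]]' -1
python3 - <<'E'
from h import *
from bench import arm
s=arm.state();print(place([0,0,-B[2]],[(*((s["ee_pos"][:2]-B[:2])*1000),0)])[0]*1000,s["ee_pos"],s["q"],s["joint_vel"].round(3),s["tau"].round(1))
c=arm.capture("side");cv2.imwrite("pics/side5.png",cv2.resize(c["pixels"][225:320,190:316],None,fx=6,fy=6,interpolation=cv2.INTER_CUBIC)[...,::-1])
E
```

```text
time: 18.23
ee_pos: [0.5021, 0.2515, 0.0359]
tool_rot: [-3.121, -0.347, -0.005]
wrist_force: [0.7, -0.4, -0.3]
finger_gap: 0.005
grasp_force: 0.0
[ 32.40101416 -10.40085698   0.        ] [0.50209648 0.25149459 0.0358751 ] [ 4.61828813e-01  4.86142284e-01  1.90361822e+00 -3.24721670e-04
  7.48308086e-01  1.81161177e+00] [-0.002 -0.    -0.002 -0.    -0.001  0.   ] [  0.  -58.1 -23.1  -0.   -0.1  -0. ]
```

```bash
python3 -m inch '[[0.006,0,-0.001,0,0,0],[0.0136,0,-0.001,0,0,0],[0.0136,0,0.0015,0,0,0],[0.0136,0,0.0036,0,0,0],[0.0136,0,0.0036,0,0,0],[0.0136,0,0.0036,0,0,0]]' -1|grep ee_;python3 - <<'E'
from h import *
from bench import arm
s=arm.state();d=down(12.73)
rows(s,[(bw(46,-10,32.3),d),(bw(35,-10,32.3),d),(bw(30,-10,32.3),d)])
E
```

```text
ee_pos: [0.5151, 0.2544, 0.0323]
[np.float64(0.0002), np.float64(-0.0004), np.float64(-0.0), np.float64(-0.0), np.float64(-0.2), np.float64(-0.1)]
[np.float64(-0.0108), np.float64(-0.0004), np.float64(-0.0001), np.float64(-0.0), np.float64(-0.2), np.float64(-0.1)]
[np.float64(-0.0158), np.float64(-0.0004), np.float64(-0.0001), np.float64(-0.0), np.float64(-0.2), np.float64(-0.1)]
```

```bash
python3 -m inch '[[-0.004,0,0,0,-0.2,-0.1],[-0.007,0,0,0,-0.2,-0.1],[-0.009,0,0,0,-0.2,-0.1],[-0.011,0,0,0,-0.2,-0.1],[-0.0125,0,0,0,-0.2,-0.1],[-0.014,0,0,0,-0.2,-0.1],[-0.015,0,0,0,-0.2,-0.1],[-0.0156,0,0,0,-0.2,-0.1],[-0.0156,0,0,0,-0.2,-0.1],[-0.0156,0,0,0,-0.2,-0.1]]' -1|tail -5;python3 - <<'E'
from h import *
from bench import arm
s=arm.state();print(place([0,0,-B[2]],[(*((s["ee_pos"][:2]-B[:2])*1000),0)])[0]*1000,s["ee_pos"])
E
python3 -m inch '[[0.006,0,0,0,0,0],[0.012,0,0,0,0,0],[0.012,0,-0.04,0,0,0],[0.005,-0.004,-0.09,0,0,-8],[-0.01,-0.006,-0.14,0,0,-18],[-0.03,0,-0.18,0,0,-28],[-0.045,0.003,-0.21,0,0,-38],[-0.06,0.006,-0.22,0,0,-48],[-0.07,0.008,-0.22,0,0,-58],[-0.08,0.01,-0.22,0,0,-68],[-0.09,0.01,-0.22,0,0,-78],[-0.09,0.01,-0.22,0,0,-88]]' -1|grep time
python3 -m inch '[[0,0,0,0,0,-2],[0,0,0,0,0,-2],[0,0,0,0,0,-2]]'|grep ee_
python3 - <<'E'
from h import *
from bench import arm
look(arm,"w5");meas("w5")
E
```

```text
ee_pos: [0.5001, 0.2511, 0.0323]
tool_rot: [-3.121, -0.349, 0.0]
wrist_force: [0.8, 0.4, 0.1]
finger_gap: 0.0
grasp_force: 0.2
[ 30.35027672 -10.38540115   0.        ] [0.50009274 0.25105777 0.03225415]
time: 21.78
ee_pos: [0.4147, 0.2213, 0.2522]
board front y=75,66 [-83.07, -88.07] rear [88.9, 88.53, 88.77] left [85.26, 85.31, 85.33]
score [-88.56, -88.51, -88.57, -88.77, -88.85]
front [-128.35, -128.36, -128.68, -128.7, -130.12]
rear [20.54, 21.03, 20.38, 20.36, 20.58]
left [49.32, 49.14, 48.66, 48.88, 48.81]
right [-50.69, -50.73, -50.81, -43.37, -50.2]
```

Run:
```python
from h import *
from bench import arm
s=arm.state();d=down(102.73)
rows(s,[(bw(-55,75,120),d),(bw(-55,75,32.3),d)])
```

```text
[np.float64(0.0955), np.float64(0.0045), np.float64(0.1323), np.float64(-0.0), np.float64(-0.0), np.float64(-0.1)]
[np.float64(0.0955), np.float64(0.0045), np.float64(0.22), np.float64(-0.0), np.float64(-0.0), np.float64(-0.1)]
```

```bash
python3 -m inch '[[0.05,0.002,0,0,0,0],[0.0955,0.0045,0.03,0,0,0],[0.0955,0.0045,0.08,0,0,0],[0.0955,0.0045,0.13,0,0,0],[0.0955,0.0045,0.17,0,0,-0.1],[0.0955,0.0045,0.2,0,0,-0.1],[0.0955,0.0045,0.212,0,0,-0.1],[0.0955,0.0045,0.218,0,0,-0.1],[0.0955,0.0045,0.2198,0,0,-0.1],[0.0955,0.0045,0.2198,0,0,-0.1],[0.0955,0.0045,0.2198,0,0,-0.1]]' -1|grep ee_
python3 -m inch '[[-0.004,0,0,0,0,0],[-0.008,0,0,0,0,0],[-0.011,0,0,0,0,0],[-0.0135,0,0,0,0,0],[-0.0145,0,0,0,0,0],[-0.0155,0,0,0,0,0],[-0.0165,0,0,0,0,0],[-0.0165,0,0,0,0,0],[-0.0165,0,0,0,0,0]]' -1|grep -E "ee_|wrist"
```

```text
ee_pos: [0.3982, 0.3159, 0.0332]
ee_pos: [0.4013, 0.2996, 0.0325]
wrist_force: [-3.1, 3.1, 0.6]
```

```bash
for i in 1 2; do python3 -m inch '[[-0.0005,0,0,0,0,0],[-0.001,0,0,0,0,0],[-0.001,0,0,0,0,0]]' -1 | grep -E "ee_pos|wrist"; done
python3 -m inch '[[0.006,0,0,0,0,0],[0.008,0,-0.03,0,0,0],[0.008,0,-0.08,0,0,0],[0.003,0,-0.13,0,0,0],[-0.02,-0.005,-0.18,0,0,0],[-0.06,-0.005,-0.22,0,0,0],[-0.078,-0.005,-0.22,0,0,0],[-0.078,-0.005,-0.22,0,0,0],[-0.078,-0.005,-0.22,0,0,0],[-0.078,-0.005,-0.22,0,0,0]]' -1 | grep -E "time|ee_pos"
python3 - <<'E'
from h import *
from bench import arm
look(arm,"w6");g30,g35,xs,ys=meas("w6")
for y in(77,60,30,0):print(y,g35[np.abs(ys-y)<2].mean(0)[(xs>=-94)&(xs<-84)].round().tolist())
for x in(-110,-100,-30,10):print(x,g35[:,np.abs(xs-x)<2].mean(1)[(ys<=-44)&(ys>=-58)].round().tolist())
E
```

```text
ee_pos: [0.4014, 0.2993, 0.0326]
wrist_force: [-4.9, 8.3, -1.2]
ee_pos: [0.4016, 0.2991, 0.0327]
wrist_force: [-7.3, 12.0, 0.3]
time: 26.7
ee_pos: [0.4139, 0.2206, 0.2513]
board front y=75,66 [-88.59, -83.01] rear [88.85, 88.58, 88.31] left [84.87, 85.07, 85.33]
score [-88.73, -88.52, -88.53, -88.66, -88.48]
front [-128.27, -128.69, -128.51, -128.89, -130.46]
rear [20.72, 20.33, 20.85, 21.03, 20.57]
left [48.34, 48.03, 47.89, 47.92, 48.05]
right [-50.91, -30.5, -44.47, -43.53, -49.94]
77 [199.0, 199.0, 198.0, 193.0, 190.0, 193.0, 197.0, 198.0, 195.0, 190.0, 185.0, 192.0, 205.0, 211.0, 206.0, 202.0, 202.0, 201.0, 202.0, 195.0]
60 [199.0, 199.0, 199.0, 198.0, 198.0, 197.0, 198.0, 198.0, 199.0, 200.0, 202.0, 204.0, 205.0, 204.0, 202.0, 202.0, 201.0, 197.0, 192.0, 177.0]
30 [221.0, 222.0, 222.0, 222.0, 222.0, 222.0, 223.0, 217.0, 208.0, 194.0, 171.0, 158.0, 170.0, 198.0, 217.0, 220.0, 223.0, 222.0, 222.0, 222.0]
0 [220.0, 220.0, 220.0, 220.0, 220.0, 221.0, 219.0, 216.0, 208.0, 186.0, 167.0, 164.0, 177.0, 196.0, 210.0, 221.0, 222.0, 220.0, 220.0, 219.0]
-110 [215.0, 215.0, 215.0, 215.0, 215.0, 215.0, 215.0, 215.0, 215.0, 215.0, 216.0, 217.0, 214.0, 209.0, 201.0, 191.0, 185.0, 186.0, 193.0, 197.0, 197.0, 196.0, 196.0, 195.0, 196.0, 196.0, 196.0, 196.0, 196.0]
-100 [215.0, 215.0, 216.0, 216.0, 216.0, 216.0, 216.0, 216.0, 216.0, 216.0, 216.0, 216.0, 213.0, 208.0, 201.0, 191.0, 186.0, 187.0, 193.0, 197.0, 196.0, 196.0, 197.0, 197.0, 197.0, 197.0, 196.0, 196.0, 195.0]
-30 [214.0, 215.0, 215.0, 215.0, 215.0, 215.0, 215.0, 214.0, 213.0, 209.0, 207.0, 198.0, 191.0, 176.0, 142.0, 109.0, 86.0, 88.0, 95.0, 99.0, 102.0, 104.0, 104.0, 104.0, 104.0, 104.0, 104.0, 103.0, 103.0]
10 [214.0, 214.0, 214.0, 215.0, 214.0, 213.0, 211.0, 211.0, 209.0, 207.0, 203.0, 179.0, 144.0, 114.0, 99.0, 97.0, 92.0, 91.0, 93.0, 97.0, 102.0, 104.0, 104.0, 103.0, 101.0, 100.0, 101.0, 101.0, 101.0]
```

Run:
```python
import cv2,numpy as np
a=[cv2.imread(f"pics/w6_r{z}.png")[20:150,70:170] for z in(30,35)]
cv2.imwrite("pics/z6.png",cv2.resize(np.hstack(a),(800,520),interpolation=cv2.INTER_CUBIC))
```

```text
(no output)
```

View pics/z6.png

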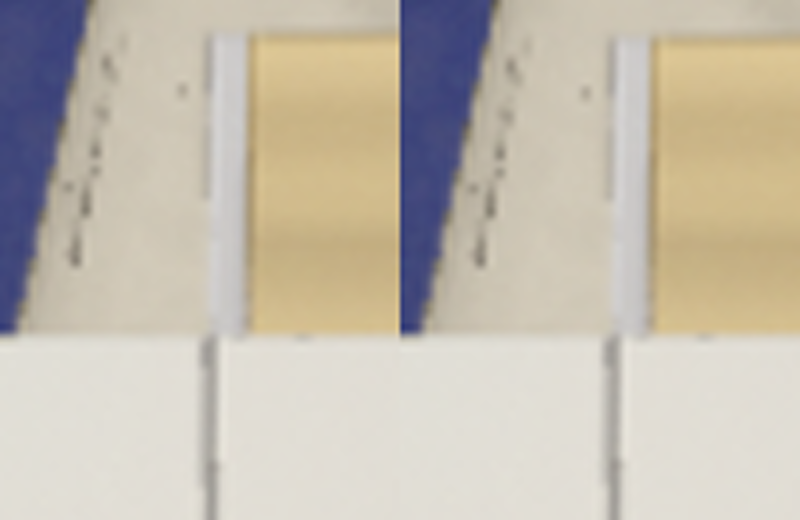

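The crop shows the board's front edge at u≈209 in the left panel and the score at u≈212 (+400) in the right one, so the two are within about 0.5 mm. The sheet is square and snug. Next I check the clearance past the hose for the clamp stroke.

```bash
cat > clr.py <<'E'
from h import *
a1,hh,L2,a3,L3,d6=-.0004,.2954,.5746,.0624,.4939,.3636
H=np.array([(.305,.1,-.1),(.305,.1,.294),(.31,.08,.43),(.298,.074,.499),(.284,.036,.544),(.275,-.023,.569),(.27,-.08,.575),(.27,-.14,.56)])
H=np.concatenate([np.linspace(a,b,15) for a,b in zip(H,H[1:])])
def clear(p,R):
    w=np.array(p)-R.apply([0,0,d6]);az=np.arctan2(w[1],w[0]);r=np.hypot(*w[:2])-a1;z=w[2]-hh
    Lf=np.hypot(a3,L3);D=np.hypot(r,z);al=np.arctan2(r,z)-np.arccos((L2**2+D**2-Lf**2)/(2*L2*D))
    u=np.array([np.cos(az),np.sin(az),0]);k=np.array([0,0,1.])
    sh=hh*k;el=sh+L2*(np.sin(al)*u+np.cos(al)*k)
    f=(w-el);fr=np.dot(f,u);fz=f[2];ang=np.arctan2(fr,fz)-np.arctan2(a3,L3)
    b=el+a3*(np.cos(ang)*u-np.sin(ang)*k)
    g=np.array(p)-R.apply([0,0,.09])
    o=[]
    for s,e in((sh,el),(b,w),(w,g)):
        P=np.linspace(s,e,60);dd=np.linalg.norm(P[:,None]-H[None],axis=-1);o.append(round(dd.min()*1000))
    return o
E
python3 - <<'E'
from clr import *
from bench import arm
yb=np.array([np.cos(np.radians(102.73)),np.sin(np.radians(102.73)),0])
s=arm.state();print("now",clear(s["ee_pos"],Ro.from_rotvec(s["tool_rot"])))
for t in(0,15,25):
    R=down(12.73,t,yb);print(t,R.as_matrix()[:,2].round(2))
    for q in((-68,-98,150),(-68,-98,120),(-68,-125,66)):print(clear(bw(*q),R),end=" ")
    print()
for n,c in(("scene",arm.capture("scene")),("side",arm.capture("side"))):
    print(n,[(np.round(a["centre"],4).tolist(),round(a["conf"],2)) for a in arm.recognise(c,"handle_grip")[:2]])
R=down(12.73,15,yb)
rows(s,[(bw(-50,-95,220),down(12.73)),(bw(-68,-98,170),R),(bw(-68,-98,135),R)])
E
```

```text
now [259, 178, 166]
0 [ 0.  0. -1.]
[233, 96, 126] [220, 85, 126] [192, 58, 125] 
15 [-0.25 -0.06 -0.97]
[190, 129, 149] [178, 121, 149] [151, 104, 149] 
25 [-0.41 -0.09 -0.91]
[157, 143, 164] [146, 137, 164] [119, 124, 164] 
scene [([0.4277, 0.1396, 0.1029], 0.63)]
side [([0.49, 0.1977, 0.0313], 0.49)]
[np.float64(-0.074), np.float64(0.0101), np.float64(0.0315), np.float64(-0.1), np.float64(0.1), np.float64(90.2)]
[np.float64(-0.077), np.float64(-0.0078), np.float64(0.0815), np.float64(11.7), np.float64(-11.7), np.float64(89.6)]
[np.float64(-0.077), np.float64(-0.0078), np.float64(0.1165), np.float64(11.7), np.float64(-11.7), np.float64(89.6)]
```

Run:
```python
from clr import *
from bench import arm
yb=np.array([np.cos(np.radians(102.73)),np.sin(np.radians(102.73)),0])
s=arm.state()
R0=Ro.from_rotvec(s["tool_rot"]);R=down(12.73,20,yb)
from scipy.spatial.transform import Slerp
S=Slerp([0,1],Ro.concatenate([R0,R]));p1=bw(-68,-113,175);
T=[(s["ee_pos"]+min(1,i/9)*(p1-s["ee_pos"]),S(i/10)) for i in range(1,11)]
rows(s,T);print([clear(*t) for t in T[::3]])
```

```text
[np.float64(-0.0102), np.float64(-0.0009), np.float64(0.0086), np.float64(1.6), np.float64(-1.6), np.float64(8.9)]
[np.float64(-0.0204), np.float64(-0.0018), np.float64(0.0171), np.float64(3.1), np.float64(-3.1), np.float64(17.8)]
[np.float64(-0.0306), np.float64(-0.0027), np.float64(0.0257), np.float64(4.7), np.float64(-4.7), np.float64(26.8)]
[np.float64(-0.0408), np.float64(-0.0036), np.float64(0.0343), np.float64(6.3), np.float64(-6.3), np.float64(35.7)]
[np.float64(-0.0509), np.float64(-0.0045), np.float64(0.0428), np.float64(7.8), np.float64(-7.8), np.float64(44.6)]
[np.float64(-0.0611), np.float64(-0.0054), np.float64(0.0514), np.float64(9.4), np.float64(-9.4), np.float64(53.5)]
[np.float64(-0.0713), np.float64(-0.0064), np.float64(0.06), np.float64(11.0), np.float64(-11.0), np.float64(62.4)]
[np.float64(-0.0815), np.float64(-0.0073), np.float64(0.0686), np.float64(12.5), np.float64(-12.5), np.float64(71.3)]
[np.float64(-0.0917), np.float64(-0.0082), np.float64(0.0771), np.float64(14.1), np.float64(-14.1), np.float64(80.3)]
[np.float64(-0.0917), np.float64(-0.0082), np.float64(0.0771), np.float64(15.7), np.float64(-15.7), np.float64(89.2)]
[[253, 175, 162], [232, 164, 154], [207, 150, 152], [182, 140, 156]]
```

```bash
python3 -m inch '[[-0.01,-0.001,0.008,1.6,-1.6,8.9],[-0.02,-0.002,0.016,3.1,-3.1,17.8],[-0.03,-0.003,0.025,4.7,-4.7,26.8],[-0.041,-0.004,0.034,6.3,-6.3,35.7],[-0.051,-0.005,0.043,7.8,-7.8,44.6],[-0.061,-0.005,0.051,9.4,-9.4,53.5],[-0.071,-0.006,0.06,11,-11,62.4],[-0.082,-0.007,0.069,12.5,-12.5,71.3],[-0.092,-0.008,0.077,14.1,-14.1,80.3],[-0.092,-0.008,0.077,15.7,-15.7,89.2],[-0.092,-0.008,0.077,15.7,-15.7,89.2],[-0.092,-0.008,0.077,15.7,-15.7,89.2]]' -1
python3 - <<'E'
from clr import *
from bench import arm
yb=np.array([np.cos(np.radians(102.73)),np.sin(np.radians(102.73)),0]);R=down(12.73,20,yb);s=arm.state()
P=[(-68,-113,140)]+[(-68,-72.5-75*np.cos(f),49+90*np.sin(f)+7*np.cos(f)-1) for f in np.radians([52,46,40,34,28,22,16,11,7,4])]
rows(s,[(bw(*p),R) for p in P]);print(np.round(P).tolist())
E
```

```text
time: 28.45
ee_pos: [0.4271, 0.1289, 0.1754]
tool_rot: [3.038, 0.343, -0.535]
wrist_force: [-0.2, 0.4, 0.7]
finger_gap: 0.003
grasp_force: 0.0
[np.float64(0.0118), np.float64(-0.0005), np.float64(0.0334), np.float64(0.0), np.float64(-0.0), np.float64(0.2)]
[np.float64(0.0175), np.float64(0.0052), np.float64(0.0491), np.float64(0.0), np.float64(-0.0), np.float64(0.2)]
[np.float64(0.0194), np.float64(0.0112), np.float64(0.0544), np.float64(0.0), np.float64(-0.0), np.float64(0.2)]
[np.float64(0.0216), np.float64(0.0165), np.float64(0.0604), np.float64(0.0), np.float64(-0.0), np.float64(0.2)]
[np.float64(0.024), np.float64(0.0212), np.float64(0.0671), np.float64(0.0), np.float64(-0.0), np.float64(0.2)]
[np.float64(0.0266), np.float64(0.0253), np.float64(0.0743), np.float64(0.0), np.float64(-0.0), np.float64(0.2)]
[np.float64(0.0294), np.float64(0.0286), np.float64(0.082), np.float64(0.0), np.float64(-0.0), np.float64(0.2)]
[np.float64(0.0324), np.float64(0.0312), np.float64(0.0902), np.float64(0.0), np.float64(-0.0), np.float64(0.2)]
[np.float64(0.035), np.float64(0.0327), np.float64(0.0972), np.float64(0.0), np.float64(-0.0), np.float64(0.2)]
[np.float64(0.037), np.float64(0.0335), np.float64(0.103), np.float64(0.0), np.float64(-0.0), np.float64(0.2)]
[np.float64(0.0386), np.float64(0.0339), np.float64(0.1074), np.float64(0.0), np.float64(-0.0), np.float64(0.2)]
[[-68.0, -113.0, 140.0], [-68.0, -119.0, 123.0], [-68.0, -125.0, 118.0], [-68.0, -130.0, 111.0], [-68.0, -135.0, 104.0], [-68.0, -139.0, 96.0], [-68.0, -142.0, 88.0], [-68.0, -145.0, 80.0], [-68.0, -146.0, 72.0], [-68.0, -147.0, 66.0], [-68.0, -147.0, 61.0]]
```

```bash
python3 -m inch '[[0.006,0,0.017,0,0,0],[0.0118,0,0.0334,0,0,0],[0.015,0.003,0.042,0,0,0],[0.0175,0.005,0.049,0,0,0],[0.0194,0.011,0.0544,0,0,0],[0.0205,0.014,0.0575,0,0,0],[0.0216,0.0165,0.0604,0,0,0],[0.0228,0.019,0.064,0,0,0],[0.024,0.0212,0.067,0,0,0],[0.024,0.0212,0.067,0,0,0]]' -1
python3 - <<'E'
from h import *
from bench import arm
c=arm.capture("scene")
print([(np.round(a["centre"],4).tolist(),round(a["conf"],2)) for a in arm.recognise(c,"handle_grip")[:2]])
E
```

```text
time: 29.7
ee_pos: [0.4309, 0.108, 0.1038]
tool_rot: [3.038, 0.337, -0.538]
wrist_force: [-0.8, -1.0, 0.1]
finger_gap: 0.006
grasp_force: 0.0
[([0.6327, 0.1736, 0.0501], 0.56), ([0.4276, 0.138, 0.0832], 0.43)]
```

```bash
python3 -m inch '[[0.0013,0.002,0.0035,0,0,0],[0.0026,0.004,0.007,0,0,0],[0.004,0.006,0.011,0,0,0],[0.0054,0.0075,0.015,0,0,0],[0.007,0.009,0.019,0,0,0],[0.0084,0.01,0.023,0,0,0]]' -1|grep -E "ee_|wrist"; python3 -m inch '[[0.0013,0.001,0.0035,0,0,0],[0.0026,0.0015,0.007,0,0,0],[0.004,0.002,0.0105,0,0,0],[0.005,0.002,0.013,0,0,0]]' -1|grep -E "ee_|wrist"
```

```text
ee_pos: [0.434, 0.098, 0.0796]
wrist_force: [1.5, -2.0, 3.3]
ee_pos: [0.4339, 0.0964, 0.0658]
wrist_force: [-0.8, -1.3, 17.7]
```

```bash
python3 -m inch '[[0.0003,0,0.0007,0,0,0],[0.0003,0,0.0007,0,0,0]]' -1|grep -E "ee_|wrist"; python3 -m inch '[[-0.003,0,-0.009,0,0,0],[-0.01,0,-0.028,0,0,0],[-0.02,0,-0.056,0,0,0],[-0.034,0,-0.094,0,0,0],[-0.048,-0.02,-0.14,0,0,0],[-0.055,-0.05,-0.18,-4,4,0],[-0.055,-0.08,-0.19,-10,8,-5],[-0.055,-0.08,-0.19,-10,8,-5]]' -1|grep -E "time|ee_|wrist"
python3 - <<'E'
from h import *
from bench import arm
c=arm.capture("scene");d=arm.capture("side")
for n,k in(("scene",c),("side",d)):
    for q in("handle_grip","clamp_foot","sheet"):print(n,q,[(np.round(a["centre"],4).tolist(),round(a["conf"],2)) for a in arm.recognise(k,q)[:2]])
print(bw(-68,-143.5,58),bw(-68,-21,75))
look(arm,"w7")
s=arm.state();rows(s,[(bw(-62,-20,250),down(102.73))])
E
```

```text
ee_pos: [0.434, 0.0965, 0.0659]
wrist_force: [-0.9, 0.2, 12.4]
time: 32.3
ee_pos: [0.4291, 0.1802, 0.2638]
wrist_force: [0.0, 0.3, -0.8]
scene handle_grip [([0.4339, 0.1244, 0.0623], 0.61)]
scene clamp_foot [([0.4081, 0.2206, 0.0434], 0.5)]
scene sheet [([0.426, 0.2426, 0.0362], 0.76), ([0.633, 0.3025, 0.0104], 0.48)]
side handle_grip [([0.4327, 0.1186, 0.0601], 0.8), ([0.4131, 0.2402, 0.0346], 0.52)]
side clamp_foot [([0.4121, 0.238, 0.0348], 0.32), ([0.4828, 0.195, 0.0306], 0.24)]
side sheet [([0.4129, 0.2417, 0.0364], 0.86), ([0.495, 0.1954, 0.0321], 0.62)]
[0.43349271 0.09954306 0.058     ] [0.40649898 0.21903192 0.075     ]
[np.float64(-0.0002), np.float64(-0.0495), np.float64(0.0052), np.float64(-2.3), np.float64(16.2), np.float64(-82.9)]
```

```bash
python3 -m inch '[[0,-0.006,0,0,2,-10],[0,-0.012,0,-1,4,-20],[0,-0.018,0,-1,6,-30],[0,-0.025,0.001,-1,8,-40],[0,-0.03,0.002,-1.5,10,-50],[0,-0.036,0.003,-1.5,12,-60],[0,-0.042,0.004,-2,14,-70],[0,-0.0495,0.005,-2.3,16.2,-79],[0,-0.0495,0.005,-2.3,16.2,-82.9],[0,-0.0495,0.005,-2.3,16.2,-82.9],[0,-0.0495,0.005,-2.3,16.2,-82.9]]' -1|grep -E "time|ee_"
python3 - <<'E'
from h import *
from bench import arm
look(arm,"w8");g30,g35,xs,ys=meas("w8")
c=arm.capture("scene");print([(np.round(a["centre"],4).tolist(),round(a["conf"],2)) for a in arm.recognise(c,"handle_grip")[:2]])
E
```

```text
time: 34.12
ee_pos: [0.4122, 0.222, 0.2505]
board front y=75,66 [-83.06, -88.09] rear [88.77, 88.71, 88.59] left [85.21, 85.46, 85.4]
score [-88.65, -88.71, -88.63, -88.6, -88.51]
front [-128.68, -128.26, -128.76, -128.76, -130.55]
rear [20.8, 20.59, 20.77, 21.47, 20.44]
left [48.43, 48.05, 48.1, 48.12, 48.16]
right [-51.11, -48.14, -41.34, -41.25, -47.26]
[([0.4282, 0.1237, 0.0643], 0.7)]
```

The sheet hasn't moved since the push, the handle stays down by itself, and the arm is clear of everything. Handing in.

```bash
python3 -c "
from bench import arm
print(arm.close_job())"
```

```text
the job is handed in; nothing more can be done
None
```

The job is handed in at about 34 s: the sheet lies snug along the fence with its score within about 1 mm of the board's front edge, the clamp handle is locked down, and the arm is drawn back clear; the verdict itself was not returned.

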